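Fit the splash guard and hold a cup down on the glass rinser

ROBOT

A 6-joint arm with a two-finger parallel gripper is mounted at the origin on a cart in front of the work surface, level with it; the furniture and walls round the work are solid. World frame = base frame: x ahead of the robot, y to its left, z up, the work surface at z = 0. Lengths are in m, angles in rad, forces in N, time in s.
With the tool pointing down it reaches from about 0.3 to 0.875 m from the base axis. Payload 6.4 kg.
Tool frame: the origin (TCP) lies between the finger pads; the fingertips stand 8 mm ahead of it and the grasp point (between the pads) lies 11 mm behind it (ctrl.finger_overhang is the distance from the TCP to the fingertips, in m); z points along the fingers, y is the line along which they close (so a half turn about z gives the same grasp; the last joint's range is limited). The gripper opens to 85 mm and grips with 20 to 120 N. Pads are 22 mm wide; open, the fingers measure 114 mm over their backs; the gripper's body (76 mm by 85 mm) begins 54 mm behind the grasp point. The pads swing forward as they close: fully open they stand 13 mm farther back than shut.
Start: joints at [0.913, 0.181, 1.607, -0, 1.354, -0.206], TCP at [0.251, 0.517, 0.205] pointing down, gripper open.
Joint ranges: [-2.99, 2.99], [-0.89, 2.07], [0.3, 2.58], [-1.14, 4.28], [0, 2.63], [-3.12, 3.12]. Speed limits (rad/s): [2.57, 2.57, 3.01, 3.14, 3.14, 3.14].

INTERFACE

Orientations are given as a unit quaternion [w, x, y, z].
In Python, from bench import ctrl, camera gives the robot as it stands.
- The arm moves only by the shell command python3 -m pendant 'ROWS' [OPENING]. ROWS is JSON, a list of rows, each a list of 6 numbers: the shift along the world's x, y, z normalised to -1 to 1, where 1 is 200 mm, then the turn, a rotation vector about the world's x, y, z normalised to -1 to 1, where 1 is pi/2 rad. In form: [[dx, dy, dz, rx, ry, rz], ...]. A call has exactly 10 rows; each row shifts and turns the commanded pose from where the row before left it; what a row does not reach is not made up. A row lasts 1/8 s, in which the tool goes at most 62.5 mm and 10.7 degrees, less where a joint would pass 70% of its speed; a pose out of reach is approached as far as the arm can. A call with a number of a shift or a turn outside -1 to 1 is refused whole. A call with a gripper value outside its range is refused whole. OPENING is the opening, from -1 (shut) to 1 (fully open), set as the call begins (- or left out, the last holds). The fingers move at their own pace and stop on an object; the grip force is fixed at half the most. Time passes only in rows, so rows that do not move let the fingers close, or fill a call up. It gives the time, the measured TCP pose, the force, the opening and the grip force at its end, in the units of the state.
- ctrl.get_obs(): the state, without advancing time (a new reading comes with each control period).
- camera(name): name is "scene" or "side" or "wrist"; returns a dict with "color" (384x512x3 uint8, blue, green, red), "fx", "fy", "cx", "cy" (pixels), "xyz" and "rotation" of the camera in the world; the wrist camera has in their place "hand_eye" (4x4, takes a point from camera to tool coordinates, whose origin is the TCP and whose axes are the flange's). Camera axes: x right, y down, z forward; pixel columns grow to the right and rows downward; lengths in m; the calibration is good to about 2 mm. The wrist camera is an equidistant fisheye: a pixel r from the principal point sees the ray r / f radians off the axis. A picture is of the moment at which its call begins: read the wrist's pose just before it. There is no depth.
- ctrl.hand_in(): hands the job in; it is judged then, once.
The state is a dict: "time_s": time; "q": joint angles; "dq": joint speeds; "joint_efforts": joint torques, N m; "eef_pos": TCP position; "eef_rot": TCP orientation; "wrist_force": force on the tool from outside, world axes, zero at the start; "torque": the same for the moment, N m; "opening": opening from 0.0 (shut) to 1.0 (fully open); "grasp_force": force on a finger pad.
Only numpy, scipy, OpenCV 4.12 (cv2) and the standard library are available. Lean on these libraries where they do the work, as an engineer would, in place of code of your own. Each camera call takes 0.05 s, during which the arm holds its last target. There are 200 camera calls.

TASK

Rinse the steel cup. Water sprays as soon as the rinser's sprung head goes down, so first lift the flat splash guard out of the wooden drying block, slide it edgewise down into the channel along the back of the rinser until it stands fully home, and let go of it. Then take the cup from the rubber mat, keep it mouth down, set it centred on the spray head, press the head down to its hard stop and finish like that: still gripping the cup and holding the head on its stop, firmly but without forcing it, with the guard in place and everything else on the bar left alone.

Things in the scene. Friction and masses are not known exactly. Their poses are not given: they have to be found in the camera images.
- rinser: counter-top glass rinser: a steel drip tray fixed to the bar (position and yaw differ from start to start). Origin on the bar top, z up. The tray reaches from x=-96 mm (front) to +60 mm, y=-83 to +83 mm, walls 28 mm high; behind it, at the rear, runs the guard channel (slot_floor). The spray head stands at x=-14 mm, y=0
- slot_floor (a point): middle of the floor of the guard channel, 10 mm above the bar (rinser frame: x=+76 mm, y=0; axes as the rinser's). The slot runs along the rinser's y: 6 mm wide (x), 142 mm long (y) between closed ends, walls 24 mm high above the slot floor, then lips flared outward about 3.5 mm each side, up to 33 mm above the slot floor
- head_top (a point): point on the spray head's axis, level with the top of its six flat star arms on which the cup's rim rests (moves with the head; 50 mm above the bar when up; axes as the rinser's). The arms reach 50 mm from the axis; in the middle stands a nozzle cone, 34 mm across at its foot, rising 10 mm above the arms, which goes inside the cup's mouth
- spray_head (a joint): how far the sprung spray head is pressed down: 0 m up, 0.012 m on its hard stop. It begins to move at about 4 N and needs about 10.5 N to reach the stop (spring 500 N/m), so the weight of the cup does not move it; it springs up again if let go
- guard_grip (a point): splash guard: loose flat steel plate on edge, 4 mm thick (own x), 130 mm wide (own y), 110 mm high, 0.22 kg, same either way round. This point is the centre of its grip, a hem 10 mm thick (x), 76 mm long (y), 22 mm high, middled on the top edge, 99 mm above the lower edge. It starts in the near slot (25 mm deep) of the drying block
- guard_foot (a point): middle of the guard's lower edge (same axes as guard_grip)
- cup_center (a point): steel cup standing mouth down on the mat: this point is on its axis, half-way up its 92 mm. Body a cylinder 57 mm across, wall 2 mm, about 0.17 kg; grasp across the body. Its own z points DOWN while mouth down; the strap handle sticks out to 50 mm from the axis along the cup's own -y, so close the fingers along its own x
- cup_rim (a point): centre of the cup's mouth, in the plane of the rim, 46 mm from cup_center (below it while mouth down)
- cup: the same steel cup; origin near its closed end, 10.5 mm off its axis (use cup_center or cup_rim)
- guard: the same splash guard; origin at guard_foot
- block: wooden drying block, fixed, 132 x 150 x 34 mm, origin in the middle of its underside; near slot at its x=-30 mm (floor 9 mm above the bar) holds the guard, far slot at x=+30 mm a slate coaster on edge (fixed), its top 77 mm above the bar
- mat: black rubber bar mat, fixed, 216 (x) x 130 (y) x 6 mm, on which the cup and a low votive glass stand; the glass is about 100 mm from the cup towards the mat's +x
- votive_washed: bystander: low round votive glass, 74 mm across, 43 mm high, on the mat
- glass_a: bystander: wine glass upside down, 81 mm across, 202 mm high, at the back of the bar
- glass_b: second such wine glass at the back of the bar
- card: bystander: price card in a small wooden foot, 62 mm wide, 88 mm high, at the back of the bar

How it is judged:
On the way, in this order (a step that is already met when the one before it is completed fails the run):
1. the splash guard stands fully home in the rinser's channel and has been let go (z of guard_foot in the frame of slot_floor between -0.003 and 0.004 m and x of guard_foot in the frame of slot_floor between -0.004 and 0.004 m and angle between guard's own z axis and vertical below 0.2 rad and contact force between the fingers and guard below 0.3 N), for 0.2 s.
2. the cup, mouth down and centred, has pressed the spray head to its stop (value of joint spray_head above 0.0112 m and horizontal distance between cup_rim and head_top below 0.012 m and angle between cup's own z axis and vertical above 2.99 rad), for 0.3 s.
At the end, for the whole second after the job is handed in: Still gripped, the cup is mouth down (within 0.15 rad), at rest, axis within 12 mm of the nozzle's, rim on the arms, and keeps the head on its stop (11.2 of 12 mm or more) with 9.5 to 45 N; the guard is home in its channel (within 4 mm of the slot floor, leaning under 0.2 rad) (all of step 2 and contact force between cup and rinser between 9.5 and 45 N and contact force between the fingers and cup above 5 N and distance between cup_rim and head_top below 0.013 m and linear speed of cup below 0.02 m/s and z of guard_foot in the frame of slot_floor between -0.003 and 0.004 m and x of guard_foot in the frame of slot_floor between -0.004 and 0.004 m and angle between guard's own z axis and vertical below 0.2 rad); the arm keeps its last pose, push and grip.
It fails at once if the spray head was pressed while the guard was not home in its channel (value of joint spray_head above 0.004 m and (z of guard_foot in the frame of slot_floor above 0.008 m or x of guard_foot in the frame of slot_floor above 0.008 m or x of guard_foot in the frame of slot_floor below -0.008 m)).
It fails at once if a bystander on the bar was shifted or knocked over (distance of any of votive_washed, card from where it was at the start of the episode above 0.03 m).
It also fails if it takes over 67 s, if anything falls off the work surface, if the arm or the gripper's body presses on something with over 40 N, if the wrist force passes 120 N, or if a joint passes its speed limit or range.

## Working session

There is one attempt and no reset: what is moved stays moved. The work goes in short steps, Python scripts to look and compute and a shell command to move; the robot and the scene stay as the last step left them, time stands still between calls to the robot, and variables do not carry over. Pictures are saved under pics/ and viewed, at most 10 in all, crops included, and the job is handed in when it is done.

```bash
mkdir -p pics; ls; python3 - <<'E'
from bench import ctrl,camera
import cv2,numpy as np
np.set_printoptions(precision=4,suppress=True)
o=ctrl.get_obs();print({k:np.round(v,3).tolist() for k,v in o.items()})
for n in ("scene","side"):
    c=camera(n);cv2.imwrite(f"pics/{n}0.png",c["color"])
    print(n,{k:v for k,v in c.items() if k!="color"})
c=camera("wrist");cv2.imwrite("pics/wrist0.png",c["color"]);print({k:v for k,v in c.items() if k!="color"})
E
```

```text
pics
{'time_s': 0.0, 'q': [0.913, 0.182, 1.608, -0.0, 1.354, -0.206], 'dq': [0.002, 0.001, -0.001, -0.0, -0.001, -0.001], 'joint_efforts': [0.001, -44.488, -35.134, -0.0, 0.009, -0.0], 'eef_pos': [0.251, 0.517, 0.204], 'eef_rot': [-0.0, 0.224, 0.975, -0.001], 'wrist_force': [-0.154, -0.195, 0.076], 'torque': [0.054, 0.02, -0.041], 'grasp_force': 0.0, 'opening': 1.001}
scene {'fx': 396.5455589485306, 'fy': 396.5455589485306, 'cx': 261.5219353403209, 'cy': 197.5635705623056, 'xyz': array([-0.2058, -0.9095,  0.6083]), 'rotation': array([-0.5111,  0.7832, -0.2938,  0.1977])}
side {'fx': 496.28540463173584, 'fy': 496.28540463173584, 'cx': 258.45783580382795, 'cy': 188.56121296961177, 'xyz': array([ 0.3299, -1.2795,  1.0208]), 'rotation': array([-0.4586,  0.8811, -0.1014,  0.0549])}
{'fx': 297.3186396354542, 'fy': 297.3186396354542, 'cx': 254.77112171872585, 'cy': 188.48996974800778, 'hand_eye': array([[ 0.    , -0.954 , -0.2997,  0.0767],
       [ 1.    , -0.    ,  0.    ,  0.0002],
       [-0.    , -0.2997,  0.954 , -0.1684],
       [ 0.    ,  0.    ,  0.    ,  1.    ]])}
```

View pics/scene0.png

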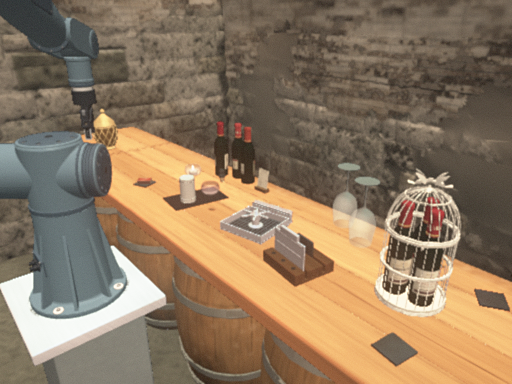

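View pics/side0.png

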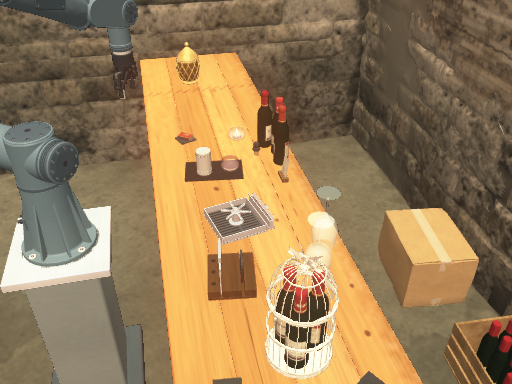

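The scene picture shows the cup at (187,189), tray at (256,222) and block with guard at (298,255). The side picture shows the cup at (204,161), tray at (240,218) and block at (232,275), with the guard edge-on near x=220.

```bash
cat > h.py <<'E'
from bench import ctrl,camera
import cv2,numpy as np
from scipy.spatial.transform import Rotation as R
np.set_printoptions(precision=4,suppress=True)
def rot(q): return R.from_quat(np.r_[q[1:],q[0]]).as_matrix()
def shot(n,f=None):
    o=ctrl.get_obs();c=camera(n)
    if n=="wrist":
        T=np.eye(4);T[:3,:3]=rot(o["eef_rot"]);T[:3,3]=o["eef_pos"]
        c["T"]=T@c["hand_eye"]
    else:
        T=np.eye(4);T[:3,:3]=rot(c["rotation"]);T[:3,3]=c["xyz"];c["T"]=T
    c["fish"]=n=="wrist"
    if f: cv2.imwrite(f"pics/{f}.png",c["color"]); np.save(f"pics/{f}.npy",{k:c[k] for k in("T","fx","cx","cy","fish")},allow_pickle=True)
    return c
def load(f): return np.load(f"pics/{f}.npy",allow_pickle=True).item()
def ray(c,uv):
    x,y=(uv[0]-c["cx"])/c["fx"],(uv[1]-c["cy"])/c["fx"]
    if c["fish"]:
        r=np.hypot(x,y);d=np.array([x/r*np.sin(r),y/r*np.sin(r),np.cos(r)]) if r>1e-9 else np.array([0,0,1.])
    else: d=np.array([x,y,1.])
    return c["T"][:3,3],c["T"][:3,:3]@d
def plane(c,uv,z):
    p,d=ray(c,uv);return p+d*(z-p[2])/d[2]
def tri(rs):
    A=0;b=0
    for p,d in rs:
        d=d/np.linalg.norm(d);M=np.eye(3)-np.outer(d,d);A=A+M;b=b+M@p
    return np.linalg.solve(A,b)
E
python3 - <<'E'
from h import *
s=shot("side","side1");k=shot("scene","scene1")
for n,uv,z in [("cup base",(204,175),.006),("cup top",(203,149),.098),("tray head",(236,212),.05),("block TL",(208,255),.034),("block TR",(257,255),.034),("block BL",(208,293),.034),("block BR",(257,293),.034),("votive",(230,163),.03)]:
    print(n,plane(s,uv,z))
print(plane(k,(187,202),.006),plane(k,(256,214),.05))
for n in("scene","side"):
    c=cv2.imread(f"pics/{n}0.png"); r=c[140:290,150:340] if n=="scene" else c[130:305,170:310]
    cv2.imwrite(f"pics/{n}_crop.png",cv2.resize(r,None,fx=4 if n=="scene" else 3.4,fy=4 if n=="scene" else 3.4,interpolation=cv2.INTER_CUBIC))
E
```

```text
cup base [0.4889 0.2619 0.006 ]
cup top [0.4953 0.2944 0.098 ]
tray head [ 0.5512 -0.041   0.05  ]
block TL [ 0.4361 -0.203   0.034 ]
block TR [ 0.575  -0.2351  0.034 ]
block BL [ 0.4142 -0.3501  0.034 ]
block BR [ 0.5414 -0.3795  0.034 ]
votive [0.5919 0.2849 0.03  ]
[0.4767 0.2695 0.006 ] [ 0.5455 -0.0406  0.05  ]
```

```bash
python3 -m pendant '[[0.1,-0.22,0.025,0,0,-0.086],[0.1,-0.22,0.025,0,0,-0.086],[0.1,-0.22,0.025,0,0,-0.086],[0.1,-0.22,0.025,0,0,-0.086],[0.1,-0.22,0.025,0,0,-0.086],[0.1,-0.22,0.025,0,0,-0.086],[0.1,-0.22,0.025,0,0,-0.086],[0.1,-0.22,0.025,0,0,-0.086],[0.1,-0.22,0.025,0,0,-0.086],[0.1,-0.22,0.025,0,0,-0.086]]' 1
python3 -m pendant '[[0,-0.2,0,0,0,0],[0,-0.2,0,0,0,0],[0,-0.2,0,0,0,0],[0,-0.2,0,0,0,0],[0,0,0,0,0,0],[0,0,0,0,0,0],[0,0,0,0,0,0],[0,0,0,0,0,0],[0,0,0,0,0,0],[0,0,0,0,0,0]]'
python3 - <<'E'
from h import *
c=shot("wrist","w1")
cv2.imwrite("pics/w1b.png",cv2.resize(c["color"],(800,600),interpolation=cv2.INTER_CUBIC))
print(c["T"])
E
```

```text
time_s: 1.5
eef_pos: [0.4515, 0.0758, 0.2555]
eef_rot: [0.0, 0.786, 0.619, 0.0]
wrist_force: [1.0, 0.1, -0.3]
opening: 0.995
grasp_force: 0.0
time_s: 2.75
eef_pos: [0.4511, -0.0824, 0.2552]
eef_rot: [0.0, 0.784, 0.621, 0.0]
wrist_force: [0.5, 0.1, -0.3]
opening: 1.002
grasp_force: 0.0
[[ 0.9734 -0.2189 -0.0682  0.4685]
 [-0.2292 -0.9287 -0.2915 -0.0076]
 [ 0.0005  0.2994 -0.9541  0.4236]
 [ 0.      0.      0.      1.    ]]
```

View pics/w1b.png

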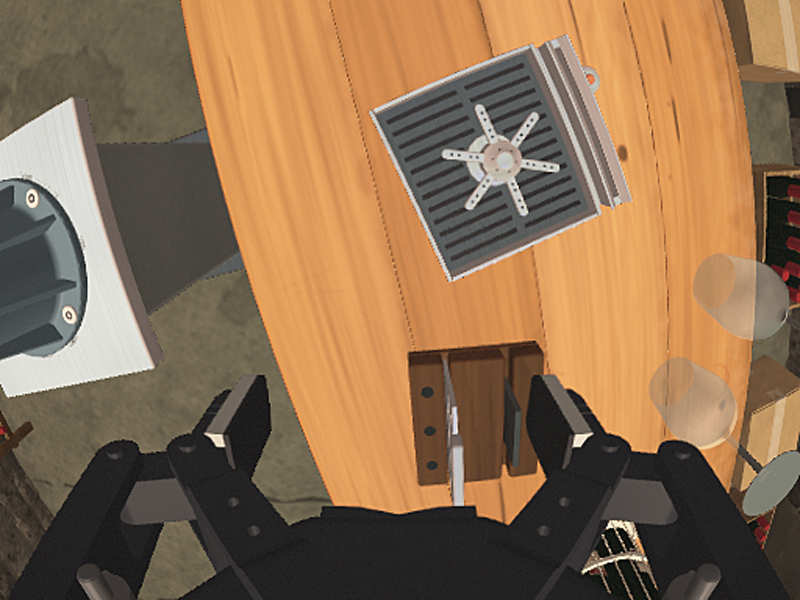

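The wrist view (800x600) shows the tray, with its front corners at (373,110) and (450,282), the hub at (505,160) and the channel around (590,125). The block is at (475,415), with the guard edge-on at about (453,430). I'll take closer shots of each.

```bash
python3 -m pendant '[[0.11,0.04,-0.1,0,0,0],[0.11,0.04,-0.1,0,0,0],[0.11,0.04,-0.1,0,0,0],[0.11,0.04,-0.1,0,0,0],[0,0,0,0,0,0],[0,0,0,0,0,0],[0,0,0,0,0,0],[0,0,0,0,0,0],[0,0,0,0,0,0],[0,0,0,0,0,0]]'
python3 -c "
from h import *
c=shot('wrist','w2')"
python3 -m pendant '[[-0.1,-0.22,0.06,0,0,0],[-0.1,-0.22,0.06,0,0,0],[-0.1,-0.22,0.06,0,0,0],[-0.1,-0.22,0.06,0,0,0],[0,0,0,0,0,0],[0,0,0,0,0,0],[0,0,0,0,0,0],[0,0,0,0,0,0],[0,0,0,0,0,0],[0,0,0,0,0,0]]'
python3 - <<'E'
from h import *
c=shot("wrist","w3")
a=cv2.imread("pics/w2.png");b=c["color"]
# print 1:1 crops stacked scaled
cv2.imwrite("pics/w2b.png",cv2.resize(a,(800,600),interpolation=cv2.INTER_CUBIC))
cv2.imwrite("pics/w3b.png",cv2.resize(b,(800,600),interpolation=cv2.INTER_CUBIC))
E
```

```text
time_s: 4.05
eef_pos: [0.539, -0.0508, 0.1754]
eef_rot: [0.0, 0.784, 0.621, 0.0]
wrist_force: [0.4, -1.0, 0.1]
opening: 1.001
grasp_force: 0.0
time_s: 5.35
eef_pos: [0.4592, -0.2263, 0.2231]
eef_rot: [-0.0, 0.784, 0.621, -0.0]
wrist_force: [0.6, 0.1, 0.5]
opening: 0.999
grasp_force: 0.0
```

View pics/w2b.png

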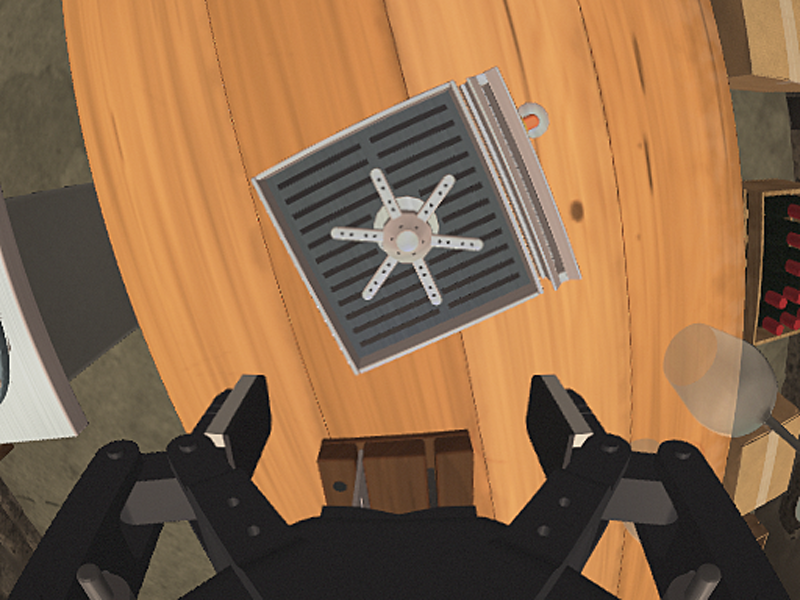

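View pics/w3b.png

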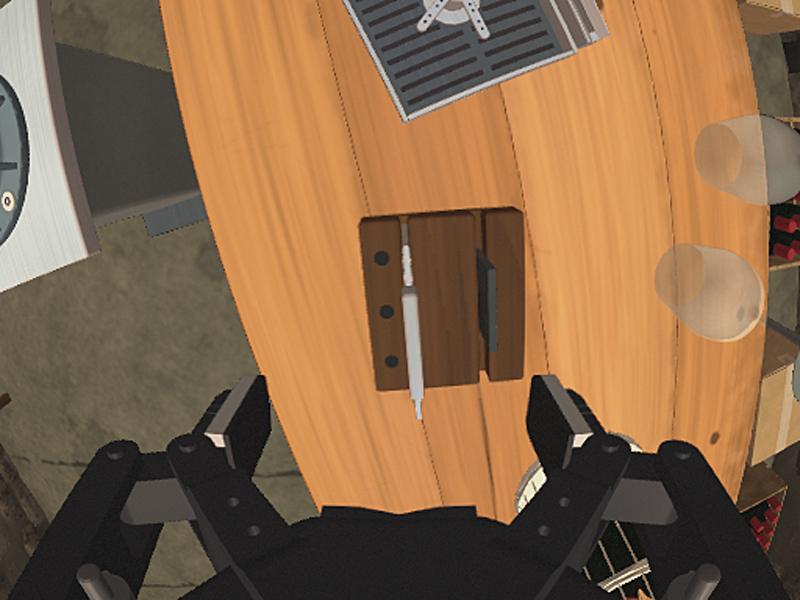

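The w2 picture shows the tray top corners at (255,180), (357,373), (453,83) and (541,293). The star tips are around the hub at (407,238), and the dark slot runs from (487,77) to (562,275). In w3 the guard hem runs from (409,287) to (417,401) and the block's top corners are at (360,220), (523,210), (377,389) and (523,378).

```bash
cat > fit.py <<'E'
from h import *
S=.64
def P(c,l,z): return np.array([plane(c,(np.array(u)+.5)*S-.5,z)[:2] for u in l])
def fit(M,W):
    M=np.array(M)
    m,w=M.mean(0),W.mean(0);a,b=M-m,W-w
    th=np.arctan2((a[:,0]*b[:,1]-a[:,1]*b[:,0]).sum(),(a*b).sum())
    r=np.array([[np.cos(th),-np.sin(th)],[np.sin(th),np.cos(th)]]);t=w-r@m
    return th,r,t,(W-(M@r.T+t))*1000
E
python3 - <<'E'
from fit import *
c=load("w2")
W=P(c,[(255,180),(357,373),(453,83),(541,293)],.028)
th,r,t,res=fit([(-.096,.083),(-.096,-.083),(.06,.083),(.06,-.083)],W)
print("rinser",np.degrees(th),t,"\n",res)
tips=P(c,[(376,172),(450,180),(481,244),(437,302),(367,297),(333,233)],.05);print("head tips",tips.mean(0),"pred",r@[-.014,0]+t, np.linalg.norm(tips-tips.mean(0),axis=1))
print("hub top",P(c,[(407,241)],.06))
s=P(c,[(487,77),(562,275)],.043);print("slot ends",s,"pred",r@[.076,.071]+t,r@[.076,-.071]+t)
d=s[0]-s[1];print("slot yaw",np.degrees(np.arctan2(-d[0],d[1])),np.linalg.norm(d))
c=load("w3")
g=P(c,[(409,287),(417,401)],.119);d=g[0]-g[1];print("hem",g,g.mean(0),np.degrees(np.arctan2(-d[0],d[1])),np.linalg.norm(d))
W=P(c,[(360,220),(523,208),(377,390),(523,380)],.034)
th,r,t,res=fit([(-.066,.075),(.066,.075),(-.066,-.075),(.066,-.075)],W);print("block",np.degrees(th),t,"\n",res,"guard",r@[-.03,0]+t)
o=ctrl.get_obs();Rm=rot(o["eef_rot"]);print(o["eef_pos"],"tool y yaw",np.degrees(np.arctan2(Rm[1,1],Rm[0,1])))
# enlarged channel crop + guard crop
a=cv2.imread("pics/w2.png")[35:200,270:390];b=cv2.imread("pics/w3.png")[125:290,220:340]
z=lambda i:cv2.resize(i,None,fx=3.3,fy=3.3,interpolation=cv2.INTER_CUBIC)
cv2.imwrite("pics/crop.png",np.hstack([z(a),z(b)]))
E
```

```text
rinser 11.800016954412131 [ 0.5638 -0.0278] 
 [[ 3.3164 -1.9185]
 [ 2.0764  2.7436]
 [-2.1301 -2.404 ]
 [-3.2627  1.5788]]
head tips [ 0.5498 -0.0304] pred [ 0.5501 -0.0307] [0.0473 0.0465 0.048  0.0471 0.0474 0.0481]
hub top [[ 0.5494 -0.0299]]
slot ends [[ 0.6238  0.0613]
 [ 0.6496 -0.0801]] pred [0.6236 0.0572] [ 0.6527 -0.0818]
slot yaw 10.354915360513376 0.14370299844339776
hem [[ 0.4646 -0.2314]
 [ 0.4522 -0.3109]] [ 0.4584 -0.2712] -8.910373709827725 0.08041482725135053
block -8.877252354401552 [ 0.4882 -0.2783] 
 [[ 1.4614 -0.7189]
 [-1.792   0.9281]
 [ 1.4066  0.6839]
 [-1.0759 -0.8931]] guard [ 0.4585 -0.2737]
[ 0.4591 -0.2264  0.2231] tool y yaw -13.260763555849007
```

View pics/crop.png

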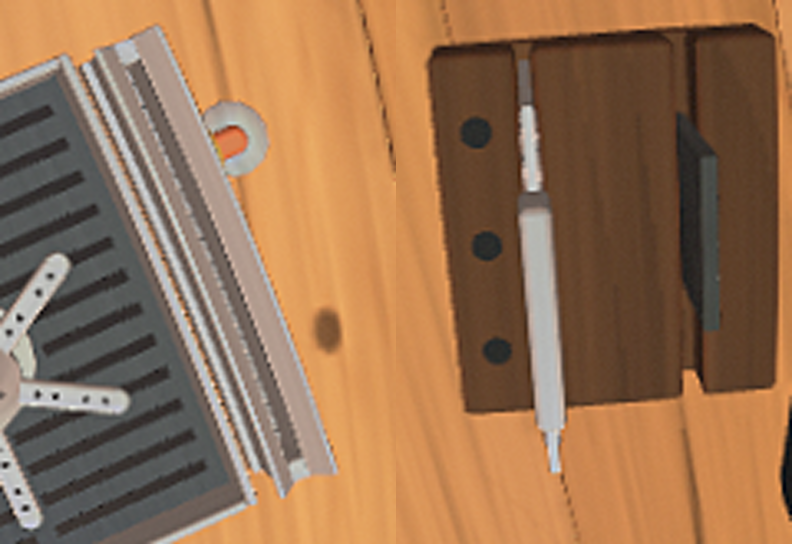

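The crop gives hem ends at full-image pixels (262.1,187.7) and (266.4,255.3), and the mid-channel line between the lips' outer corners. My scale comes out about 2.5% low, so I'll check it.

```bash
python3 - <<'E'
from fit import *
c1,c2,c3=load("w1"),load("w2"),load("w3")
s=lambda u:(np.array(u)+.5)*S-.5
for a,b in [((373,110),(255,180)),((450,282),(357,373)),((535,45),(453,83)),((605,212),(541,293)),((505,160),(407,241))]:
    print("tri",tri([ray(c1,s(a)),ray(c2,s(b))]))
cr=lambda x,y:(270+(x+.5)/3.3-.5,35+(y+.5)/3.3-.5)
pl=lambda u,z:plane(c2,u,z)[:2]
L=[pl(cr(*q),.043) for q in [(85,65),(157,27),(285,495),(337,470)]]
e0,e1=(L[0]+L[1])/2,(L[2]+L[3])/2;d=e0-e1
print("lips",np.array(L),(e0+e1)/2,np.degrees(np.arctan2(-d[0],d[1])),np.linalg.norm(d),np.linalg.norm(L[0]-L[1]))
for z in (.01,.034):
  f=[pl(cr(*q),z) for q in [(131,66),(297,460)]];d=f[0]-f[1];print("strip",z,np.mean(f,0),np.linalg.norm(d),np.degrees(np.arctan2(-d[0],d[1])))
n=c2["T"][:2,3]
W=P(c2,[(255,180),(357,373),(453,83),(541,293)],.028)
for k in (1,1.027):
  th,r,t,res=fit([(-.096,.083),(-.096,-.083),(.06,.083),(.06,-.083)],n+(W-n)*k);print(k,np.degrees(th),"slot",r@[.076,0]+t,"head",r@[-.014,0]+t,abs(res).max())
print("hem",[plane(c3,u,.119) for u in [(262.1,187.7),(266.4,255.3)]])
E
```

```text
tri [0.457  0.0325 0.0314]
tri [ 0.4878 -0.1288  0.0225]
tri [0.6017 0.0615 0.0398]
tri [ 0.6324 -0.0892  0.0473]
tri [ 0.5494 -0.0299  0.06  ]
lips [[ 0.6064  0.0589]
 [ 0.6311  0.0667]
 [ 0.6442 -0.0892]
 [ 0.6639 -0.0848]] [ 0.6364 -0.0121] 13.252725188538045 0.1538881631317485 0.025926941485813957
strip 0.01 [ 0.6438 -0.0149] 0.152462828957832 12.520665041908792
strip 0.034 [ 0.6375 -0.0121] 0.14150068420184442 12.520665041908803
1 11.800016954412131 slot [ 0.6382 -0.0123] head [ 0.5501 -0.0307] 3.316415957484997
1.027 11.800016954412136 slot [ 0.6379 -0.0138] head [ 0.5498 -0.0322] 0.8861882937457044
hem [array([ 0.4642, -0.2356,  0.119 ]), array([ 0.4521, -0.3094,  0.119 ])]
```

```bash
python3 -m pendant '[[0,-0.078,0,0,0,0.016],[0,-0.078,0,0,0,0.016],[0,-0.078,0,0,0,0.016],[0,0,-0.12,0,0,0],[0,0,-0.12,0,0,0],[0,0,-0.12,0,0,0],[0,0,-0.12,0,0,0],[0,0,-0.12,0,0,0],[0,0,-0.03,0,0,0],[0,0,0,0,0,0]]' 0.1
python3 -m pendant '[[0,0,0,0,0,0],[0,0,0,0,0,0],[0,0,0,0,0,0],[0,0,0,0,0,0],[0,0,0,0,0,0],[0,0,0,0,0,0],[0,0,0,0,0,0],[0,0,0,0,0,0],[0,0,0,0,0,0],[0,0,0,0,0,0]]' -1
```

```text
time_s: 6.65
eef_pos: [0.4591, -0.2735, 0.0973]
eef_rot: [-0.0, 0.76, 0.65, -0.0]
wrist_force: [0.5, -0.5, 1.0]
opening: 0.55
grasp_force: 0.0
time_s: 7.9
eef_pos: [0.459, -0.2735, 0.0972]
eef_rot: [0.0, 0.76, 0.65, -0.0]
wrist_force: [-0.5, 0.7, -0.5]
opening: -0.001
grasp_force: 0.0
```

The fingers shut on nothing, so I'll look.

```bash
python3 -m pendant '[[0,0,0,0,0,0],[0,0,0,0,0,0],[0,0,0,0,0,0],[0,0,0,0,0,0],[0,0,0,0,0,0],[0,0,0,0,0,0],[0,0,0,0,0,0],[0,0,0,0,0,0],[0,0,0,0,0,0],[0,0,0,0,0,0]]' 0.1; python3 - <<'E'
from h import *
c=shot("wrist","w4");a=shot("side","side4")["color"];b=shot("scene","scene4")["color"]
z=lambda i,w:cv2.resize(i,(w,300),interpolation=cv2.INTER_CUBIC)
top=np.hstack([z(a[190:310,170:330],400),z(b[190:310,220:380],400)])
cv2.imwrite("pics/m4.png",np.vstack([top,np.hstack([z(c["color"],400),z(c["color"][130:310,180:420],400)])]))
E
```

```text
time_s: 9.15
eef_pos: [0.459, -0.2735, 0.0972]
eef_rot: [0.0, 0.76, 0.65, 0.0]
wrist_force: [0.2, -0.1, 0.7]
opening: 0.551
grasp_force: 0.0
```

View pics/m4.png

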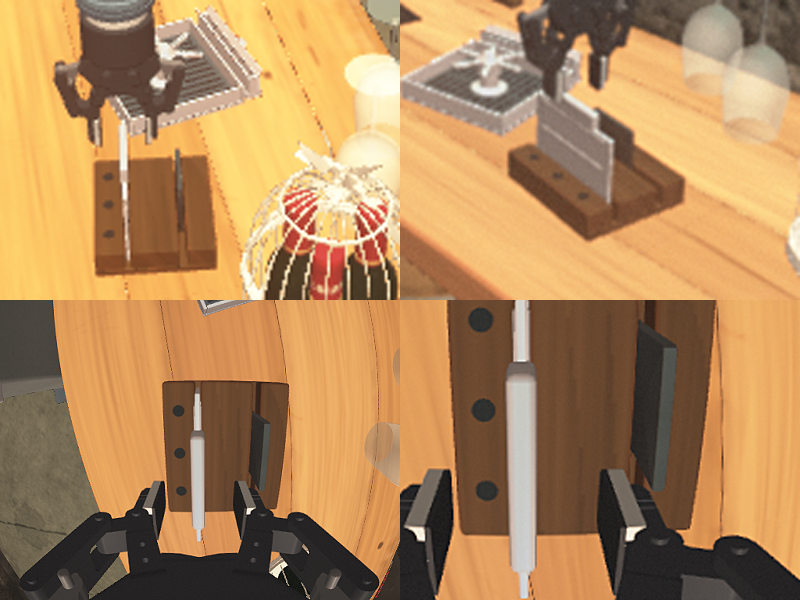

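```bash
python3 - <<'E'
from fit import *
c3,c4=load("w3"),load("w4")
print("hem ends",tri([ray(c3,(262.1,187.7)),ray(c4,(252.6,173.2))]),tri([ray(c3,(266.4,255.3)),ray(c4,(253.2,292))]))
print([plane(c4,u,.119) for u in((252.6,173.2),(253.2,292))])
o=ctrl.get_obs();Rm=rot(o["eef_rot"]);tcp=o["eef_pos"]
k,s=load("scene4"),load("side4")
def proj(c,p):
    v=c["T"][:3,:3].T@(p-c["T"][:3,3]);return c["cx"]+c["fx"]*v[0]/v[2],c["cy"]+c["fx"]*v[1]/v[2]
a=lambda u:((u[0]-170)*2.5,(u[1]-190)*2.5);b=lambda u:((u[0]-220)*2.5+400,(u[1]-190)*2.5)
for n,p in [("tcp",tcp),("hem far",np.array([.4642,-.2356,.119])),("hem near",np.array([.4521,-.3094,.119])),("tip",tcp-np.array([0,0,.008]))]: print(n,a(proj(s,p)),b(proj(k,p)))
# hem near end in side/scene: side panel ~?(128,?)
E
```

```text
hem ends [ 0.4648 -0.2308  0.1348] [ 0.4515 -0.3141  0.1109]
[array([ 0.4639, -0.2348,  0.119 ]), array([ 0.4525, -0.308 ,  0.119 ])]
tcp (np.float64(122.2289144415376), np.float64(159.2522389091441)) (np.float64(572.2327932624623), np.float64(116.57027589874858))
hem far (np.float64(120.35986070384396), np.float64(121.22417786722494)) (np.float64(551.381185312577), np.float64(84.12423098020653))
hem near (np.float64(120.50864112322834), np.float64(167.45589747696144)) (np.float64(593.2870201796588), np.float64(113.09634151494798))
tip (np.float64(122.53547411353395), np.float64(164.6808889559786)) (np.float64(571.9528876601458), np.float64(123.20870970670967))
```

TCP projects about 25 px below where the fingertips appear in both fixed views, so the pads sit higher than nominal. The hem position itself is consistent. I'll go 22 mm lower (still clear of the coaster and body) and close again.

```bash
python3 -m pendant '[[0,0,-0.05,0,0,0],[0,0,-0.06,0,0,0],[0,0,0,0,0,0],[0,0,0,0,0,0],[0,0,0,0,0,0],[0,0,0,0,0,0],[0,0,0,0,0,0],[0,0,0,0,0,0],[0,0,0,0,0,0],[0,0,0,0,0,0]]' -1; python3 -m pendant '[[0,0,0,0,0,0],[0,0,0,0,0,0],[0,0,0,0,0,0],[0,0,0,0,0,0],[0,0,0,0,0,0],[0,0,0,0,0,0],[0,0,0,0,0,0],[0,0,0,0,0,0],[0,0,0,0,0,0],[0,0,0,0,0,0]]'; python3 - <<'E'
from h import *
c=shot("wrist","w5");a=shot("side","side5")["color"];b=shot("scene","scene5")["color"]
z=lambda i:cv2.resize(i,(400,400),interpolation=cv2.INTER_CUBIC)
cv2.imwrite("pics/m5.png",np.hstack([z(a[200:290,185:275]),z(b[190:280,250:340])]))
E
```

```text
time_s: 10.55
eef_pos: [0.4589, -0.2734, 0.0751]
eef_rot: [-0.0, 0.76, 0.65, -0.0]
wrist_force: [0.3, -0.5, -2.9]
opening: 0.101
grasp_force: 58.8
time_s: 11.8
eef_pos: [0.459, -0.2735, 0.0752]
eef_rot: [0.0, 0.76, 0.65, -0.0]
wrist_force: [-0.1, 0.7, -3.1]
opening: 0.102
grasp_force: 58.8
```

View pics/m5.png

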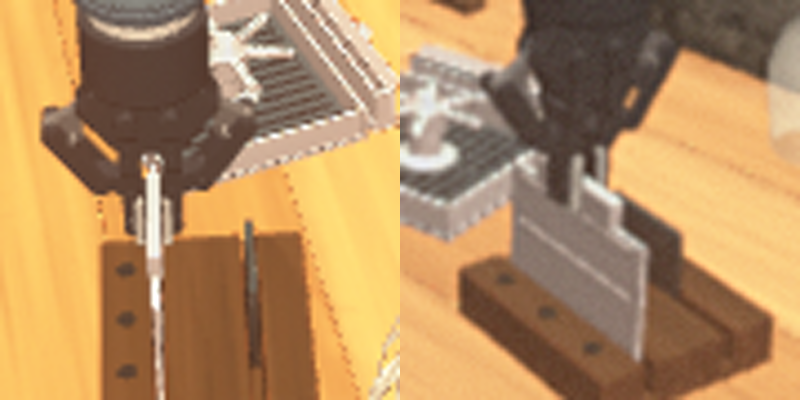

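Gripped on the hem (opening 0.10, 59 N): the fingers straddle the hem roughly at its middle. I'll lift straight out and locate the wine glasses for the path.

```bash
python3 -m pendant '[[0,0,0.03,0,0,0],[0,0,0.05,0,0,0],[0,0,0.05,0,0,0],[0,0,0.06,0,0,0],[0,0,0.06,0,0,0],[0,0,0.07,0,0,0],[0,0,0.07,0,0,0],[0,0,0.07,0,0,0],[0,0,0.07,0,0,0],[0,0,0,0,0,0]]'; python3 - <<'E'
from fit import *
print(ctrl.finger_overhang, ctrl.get_obs()["wrist_force"])
print(P(load("w3"),[(680,275),(655,275),(720,153),(695,153)],0), P(load("w2"),[(690,355),(665,355)],0))
c=shot("wrist","w6");cv2.imwrite("pics/w6c.png",cv2.resize(c["color"][100:384,110:410],(800,757))[:600])
E
```

```text
time_s: 13.2
eef_pos: [0.4598, -0.2742, 0.1828]
eef_rot: [0.001, 0.76, 0.65, 0.0]
wrist_force: [-0.4, -0.5, -1.9]
opening: 0.102
grasp_force: 58.9
0.008 [-0.4131 -0.4935 -1.9256]
[[ 0.7264 -0.3153]
 [ 0.6961 -0.3087]
 [ 0.7904 -0.2013]
 [ 0.7576 -0.1978]] [[ 0.7872 -0.2029]
 [ 0.7579 -0.1943]]
```

View pics/w6c.png

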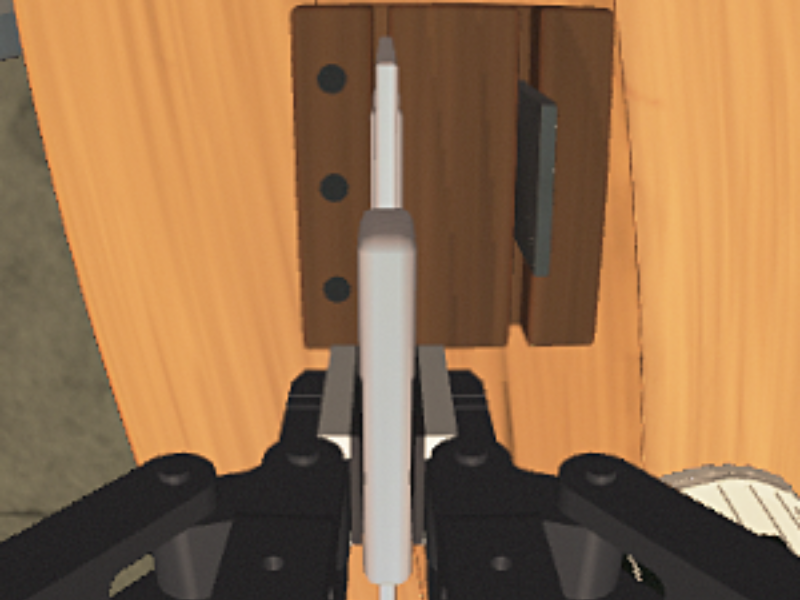

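The guard is out of the block and centred between the pads, with hem ends at full-image pixels (255,190) and (255,318). From these I'll work out its offset from the TCP.

```bash
python3 - <<'E'
from fit import *
c=load("w6");t=np.array([.4598,-.2742,.1828])
for dz in (.022,.033,.044):
    a,b=[plane(c,u,t[2]+dz)[:2] for u in((255.1,190),(255.1,318.2))]
    print(dz,np.linalg.norm(a-b),(a+b)/2-t[:2],np.degrees(np.arctan2(-(a-b)[0],(a-b)[1])))
E
```

```text
0.022 0.08708858862239781 [-0.0021 -0.0132] -8.936605247368627
0.033 0.0805384334687631 [-0.001  -0.0065] -8.936605247368643
0.044 0.07398827831512844 [-0.      0.0002] -8.936605247368613
```

```bash
python3 -m pendant '[[0.111,0.164,0,0,0,0.0292],[0.111,0.164,0,0,0,0.0292],[0.111,0.164,0,0,0,0.0292],[0.111,0.164,0,0,0,0.0292],[0.111,0.164,0,0,0,0.0292],[0.111,0.164,0,0,0,0.0292],[0.111,0.164,0,0,0,0.0292],[0.111,0.164,0,0,0,0.0292],[0,0,0,0,0,0],[0,0,0,0,0,0]]'; python3 - <<'E'
from fit import *
o=ctrl.get_obs();Rm=rot(o["eef_rot"]);print(o["eef_pos"],np.degrees(np.arctan2(Rm[1,1],Rm[0,1])),Rm[2],o["wrist_force"])
E
```

```text
time_s: 14.5
eef_pos: [0.6358, -0.0112, 0.1801]
eef_rot: [-0.001, 0.629, 0.777, -0.001]
wrist_force: [-0.5, -0.1, -2.0]
opening: 0.101
grasp_force: 59.1
[ 0.6358 -0.0112  0.1801] 12.058815327417658 [ 0.0004 -0.002  -1.    ] [-0.4878 -0.1322 -2.0473]
```

```bash
python3 -m pendant '[[0.01,-0.003,-0.06,0,0,0],[0,0,-0.06,0,0,0],[0,0,-0.06,0,0,0],[0,0,-0.06,0,0,0],[0,0,-0.05,0,0,0],[0,0,-0.04,0,0,0],[0,0,0,0,0,0],[0,0,0,0,0,0],[0,0,0,0,0,0],[0,0,0,0,0,0]]';  python3 -m pendant '[[0,0,-0.01,0,0,0],[0,0,-0.01,0,0,0],[0,0,-0.01,0,0,0],[0,0,-0.01,0,0,0],[0,0,-0.01,0,0,0],[0,0,-0.01,0,0,0],[0,0,-0.01,0,0,0],[0,0,-0.01,0,0,0],[0,0,0,0,0,0],[0,0,0,0,0,0]]'
```

```text
time_s: 15.75
eef_pos: [0.6389, -0.0117, 0.1156]
eef_rot: [0.0, 0.629, 0.777, 0.0]
wrist_force: [0.3, 1.1, -2.0]
opening: 0.099
grasp_force: 59.0
time_s: 17.0
eef_pos: [0.6387, -0.0117, 0.0993]
eef_rot: [0.0, 0.629, 0.777, 0.0]
wrist_force: [0.5, -0.9, -1.8]
opening: 0.099
grasp_force: 59.0
```

No contact with the foot already at the lips' throat. Continuing down.

```bash
python3 -m pendant '[[0,0,-0.01,0,0,0],[0,0,-0.01,0,0,0],[0,0,-0.01,0,0,0],[0,0,-0.01,0,0,0],[0,0,-0.01,0,0,0],[0,0,-0.01,0,0,0],[0,0,-0.01,0,0,0],[0,0,0,0,0,0],[0,0,0,0,0,0],[0,0,0,0,0,0]]'
```

```text
time_s: 18.25
eef_pos: [0.6385, -0.0116, 0.0851]
eef_rot: [-0.0, 0.629, 0.777, -0.0]
wrist_force: [0.1, 0.5, -2.9]
opening: 0.101
grasp_force: 59.0
```

```bash
python3 -m pendant '[[0,0,-0.01,0,0,0],[0,0,-0.01,0,0,0],[0,0,-0.01,0,0,0],[0,0,-0.005,0,0,0],[0,0,-0.005,0,0,0],[0,0,-0.005,0,0,0],[0,0,0,0,0,0],[0,0,0,0,0,0],[0,0,0,0,0,0],[0,0,0,0,0,0]]'
```

```text
time_s: 19.5
eef_pos: [0.6386, -0.0117, 0.0761]
eef_rot: [-0.0, 0.629, 0.777, -0.0]
wrist_force: [-0.3, -0.3, -3.2]
opening: 0.101
grasp_force: 59.1
```

```bash
python3 -m pendant '[[0,0,-0.005,0,0,0],[0,0,-0.005,0,0,0],[0,0,-0.003,0,0,0],[0,0,0,0,0,0],[0,0,0,0,0,0],[0,0,0,0,0,0],[0,0,0,0,0,0],[0,0,0,0,0,0],[0,0,0,0,0,0],[0,0,0,0,0,0]]'; python3 - <<'E'
from h import *
c=shot("wrist","w7");a=shot("side","side7")["color"];b=shot("scene","scene7")["color"]
z=lambda i:cv2.resize(i,(400,400),interpolation=cv2.INTER_CUBIC)
cv2.imwrite("pics/m7.png",np.hstack([z(a[150:260,185:295]),z(b[160:270,205:315])]))
E
```

```text
time_s: 20.75
eef_pos: [0.639, -0.0118, 0.0744]
eef_rot: [0.0, 0.629, 0.777, 0.0]
wrist_force: [-3.4, -0.6, 5.5]
opening: 0.103
grasp_force: 60.2
```

Contact with about 8 N at the expected home depth. Releasing and rising.

```bash
python3 -m pendant '[[0,0,0,0,0,0],[0,0,0,0,0,0],[0,0,0,0,0,0],[0,0,0,0,0,0],[0,0,0,0,0,0],[0,0,0.02,0,0,0],[0,0,0.04,0,0,0],[0,0,0.1,0,0,0],[0,0,0.15,0,0,0],[0,0,0.15,0,0,0]]' 0.2; python3 -m pendant '[[0,0,0.15,0,0,0],[-0.05,0.15,0.15,0,0,0],[-0.05,0.2,0,0,0,0],[-0.05,0.2,0,0,0,0],[0,0,0,0,0,0],[0,0,0,0,0,0],[0,0,0,0,0,0],[0,0,0,0,0,0],[0,0,0,0,0,0],[0,0,0,0,0,0]]' 1; python3 - <<'E'
from h import *
c=shot("wrist","w8");a=shot("side","side8")["color"];b=shot("scene","scene8")["color"]
z=lambda i:cv2.resize(i,(400,300),interpolation=cv2.INTER_CUBIC)
cv2.imwrite("pics/m8.png",np.vstack([cv2.resize(c["color"],(800,600),interpolation=cv2.INTER_CUBIC)[:440],np.hstack([cv2.resize(i,(400,160)) for i in(a[195:245,185:310],b[190:240,205:330])])]))
E
```

```text
time_s: 22.15
eef_pos: [0.639, -0.0117, 0.1682]
eef_rot: [0.001, 0.629, 0.777, 0.0]
wrist_force: [0.8, -0.4, -0.6]
opening: 0.604
grasp_force: 0.0
time_s: 23.4
eef_pos: [0.6087, 0.098, 0.2255]
eef_rot: [-0.0, 0.629, 0.777, -0.0]
wrist_force: [-0.4, 0.3, 0.1]
opening: 0.998
grasp_force: 0.0
```

View pics/m8.png

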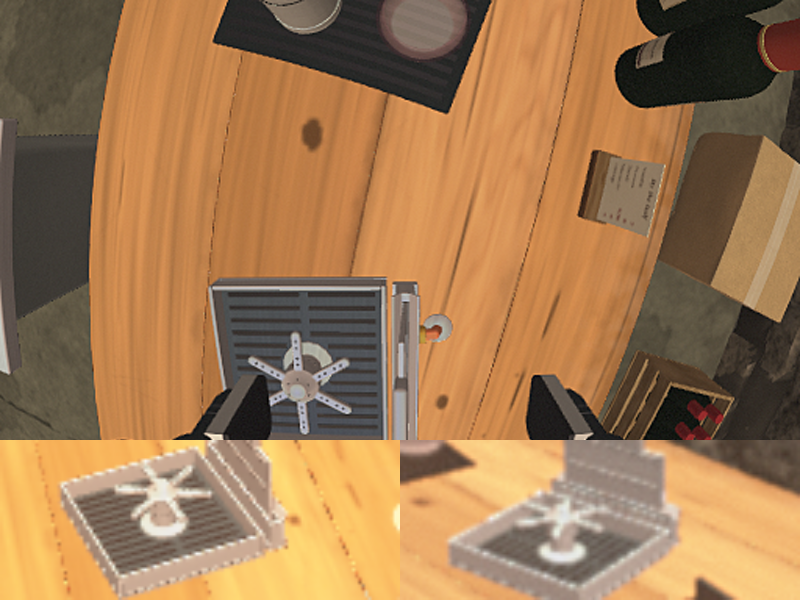

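The guard stands in the channel, seen in both fixed views. Now I'll move over the cup and measure it with masks.

```bash
python3 -m pendant '[[-0.15,0.165,0.01,0,0,0],[-0.15,0.165,0,0,0,0],[-0.15,0.165,0,0,0,0],[-0.15,0.165,0,0,0,0],[0,0,0,0,0,0],[0,0,0,0,0,0],[0,0,0,0,0,0],[0,0,0,0,0,0],[0,0,0,0,0,0],[0,0,0,0,0,0]]'; python3 - <<'E'
from fit import *
c=shot("wrist","w9");im=c["color"]
o=ctrl.get_obs();print(o["eef_pos"])
def proj(p):
    v=c["T"][:3,:3].T@(np.array(p)-c["T"][:3,3]);r=np.hypot(v[0],v[1]);a=np.arctan2(r,v[2])*c["fx"];return c["cx"]+a*v[0]/r,c["cy"]+a*v[1]/r
u,v=proj([.485,.277,.098]);print("pred cup top",u,v)
x0,y0=int(u)-80,max(0,int(v)-80)
hsv=cv2.cvtColor(im,cv2.COLOR_BGR2HSV)
s=im[y0:y0+160,x0:x0+170]
g=cv2.cvtColor(s,cv2.COLOR_BGR2GRAY);sat=hsv[y0:y0+160,x0:x0+170,1]
print(x0,y0)
ch=" .:-=+*#%@"
for r in range(0,s.shape[0],4): print("%3d "%(y0+r)+"".join("o" if sat[r,q]>90 and g[r,q]>60 else ch[min(9,int(g[r,q])//26)] for q in range(0,s.shape[1],2)))
E
```

```text
time_s: 24.8
eef_pos: [0.4888, 0.2301, 0.2275]
eef_rot: [-0.0, 0.629, 0.777, -0.0]
wrist_force: [-0.0, 0.8, -0.4]
opening: 0.998
grasp_force: 0.0
[0.4887 0.2301 0.2275]
pred cup top 260.77564569563873 128.043967678697
180 48
 48 oooooooooooooooooooooooooo.........oooooooooooooooooooooooooooooooooooooooooooooooooo
 52 ooooooooooooooooooooooooo....::..........:ooooooooooooooooooooooooooooooooooooooooooo
 56 ooooooooooooooooooooooooo.......::::::........ oooooooooooooooooooooooooooooooooooooo
 60 oooooooooooooooooooooooo....:.........::.::.........ooooooooooooooooooooooooooooooooo
 64 ooooooooooooooooooooooo.......::.:::.......::::::.........ooooooooooooooooooooooooooo
 68 oooooooooooooooooooooo....::........:::::........:::::........:oooooooooooooooooooooo
 72 oooooooooooooooooooooo......:::.:........::::::.......:::::.........ooooooooooooooooo
 76 ooooooooooooooooooooo.............:.:::.........-+.:.......::::.........:oooooooooooo
 80 oooooooooooooooooooo......:..::.........:.:....-+:...:.::.......:::.:....... oooooooo
 84 ooooooooooooooooooo.............::...........:.**........::.:
[... 2024 characters left out ...]
ooooooooooooooooooooooooooooooooooooooooooooooooooooooo...............
180 ooooooooooooooooooooooooooooooooooooooooooooooooooooooooooooooooooooooooooo..........
184 oooooooooooooooooooooooooooooooooooooooooooooooooooooooooooooooooooooooooooooooo:...o
188 ooooooooooooooooooooooooooooooooooooooooooooooooooooooooooooooooooooooooooooooooooooo
192 ooooooooooooooooooooooooooooooooooooooooooooooooooooooooooooooooooooooooooooooooooooo
196 ooooooooooooooooooooooooooooooooooooooooooooooooooooooooooooooooooooooooooooooooooooo
200 ooooooooooooooooooooooooooooooooooooooooooooooooooooooooooooooooooooooooooooooooooooo
204 ooooooooooooooooooooooooooooooooooooooooooooooooooooooooooooooooooooooooooooooooooooo
```

The mask shows the cup's disc centred near (268,118) and the handle running up to about (278,76).

```bash
python3 - <<'E'
from fit import *
c=load("w9");im=cv2.imread("pics/w9.png")
g=cv2.cvtColor(im,cv2.COLOR_BGR2GRAY);hs=cv2.cvtColor(im,cv2.COLOR_BGR2HSV)
m=np.zeros_like(g);m[70:150,225:305]=((g>105)&(hs[...,1]<90))[70:150,225:305]
disc=cv2.morphologyEx(m,cv2.MORPH_OPEN,np.ones((9,9),np.uint8))
k=max(cv2.findContours(disc,0,1)[0],key=cv2.contourArea);e=cv2.fitEllipse(k);print(e)
P1=np.array([plane(c,p[0],.098)[:2] for p in k]);ctr,r=cv2.minEnclosingCircle((P1*1000).astype(np.float32));print("circle",ctr,r)
A=np.c_[2*P1,np.ones(len(P1))];q=np.linalg.lstsq(A,(P1**2).sum(1),rcond=None)[0];ctr=q[:2];print("lsq",ctr,np.sqrt(q[2]+ctr@ctr))
h=np.argwhere(m[70:92,262:300])+[70,262]
for z in(.03,.05,.07):
    H=np.array([plane(c,(x,y),z)[:2] for y,x in h]);d=H.mean(0)-ctr;far=(np.linalg.norm(H-ctr,axis=1)).max();print(z,np.degrees(np.arctan2(d[1],d[0])),far)
s=load("side1");k=load("scene1")
E
```

```text
((268.55889892578125, 117.82905578613281), (52.98409652709961, 53.972755432128906), 87.6510009765625)
circle (490.6239318847656, 288.503662109375) 27.567441940307617
lsq [0.4905 0.2886] 0.026855122850853733
0.03 87.1096693329027 0.0530753660818126
0.05 88.68200252554632 0.05103215358646991
0.07 90.35984027036108 0.049011179868893064
```

```bash
python3 - <<'E'
from fit import *
c=load("w9");o=ctrl.get_obs();T=np.eye(4);T[:3,:3]=rot(o["eef_rot"]);T[:3,3]=o["eef_pos"];HE=np.linalg.inv(T)@c["T"]
def tip(a,b,half):
    out=[]
    for u in(a,b):
        x,y=(u[0]-c["cx"])/c["fx"],(u[1]-c["cy"])/c["fx"];r=np.hypot(x,y);d=np.array([x/r*np.sin(r),y/r*np.sin(r),np.cos(r)])
        p=d*half/abs(d[0]);out.append((HE@np.r_[p,1])[:3])
    return np.array(out)
print(tip((171.3,241),(339,241),.0425));print(tip((208.6,233),(307,233),.0234))
# fixed-view fingertips: dark pixels, lowest row, projection of expected TCP
for n in("side","scene"):
    k=shot(n,n+"9");v=k["T"][:3,:3].T@(o["eef_pos"]-k["T"][:3,3]);u=int(k["cx"]+k["fx"]*v[0]/v[2]),int(k["cy"]+k["fx"]*v[1]/v[2]);print(n,u,"mm/px",1000*v[2]/k["fx"])
    g=cv2.cvtColor(k["color"],cv2.COLOR_BGR2GRAY)
    for r in range(u[1]-36,u[1]+12,2): print("%3d "%r+"".join(" .:-=+*#%@"[min(9,int(g[r,q])//26)] for q in range(u[0]-35,u[0]+35)))
# votive left edge
print(P(load("w9"),[(316/.64,132/.64)],.04))
E
```

```text
[[ 0.0076 -0.0424 -0.0373]
 [ 0.0082  0.0426 -0.0385]]
[[ 0.0108 -0.0233 -0.0336]
 [ 0.0185  0.0235 -0.0495]]
side (201, 125) mm/px 3.4016555113530456
 89 %%%%##*#####*-=++****==-::::::::::::::--::::::-*+==-:::+#%%%%#########
 91 %#####*####*=---:-====--::::::---:::::-::::::+####:::::=%%%%%%###*####
 93 ###%%##*#*##--::::-=+#=::::::--::::::::::::-+####%+::::-##%%%%%###*###
 95 #%%%%%#*####-:::::-+##+:::::-::::::::::::::-:-+###*::::-+##%%%%%###*##
 97 ########*###-::::-*##=---::::::::::::::::-*::-:-=*=--:::-%#%%%%%%##+##
 99 ###%%%##+###-::::-*#=-----::::::::::-:=+%%%%*=::::-:::::-%%%%%%%%%##+*
101 ###%%%###%##:::::-#=::---::-+##*####**##%%%%%%+:::-:=+##%%%%%%%%%%####
103 ############:-::::--:--:::-*#########*###%%%%#:-=*:=####%%%%%%%%%%%###
105 #########%##=:::::::-::-=############***#%%%%%-:-*-=%%##%%%%%%%%%%%%##
107 ##########*###=:::::::-=*#############**##%%%%-:-*--#%%##%%%%%%%%%%%##
109 ##########*#######-::-#+*##############*###%%%+:-*=-##%%##%%%%%%%%%%%%
111 ###########*######=::-*=#*##############*##%%%+::+=+###%####%%%%%%%%%%
113 ###########+######*:--*+*##################%%
[... 2010 characters left out ...]
.:...::
139 #####***+=-----------------------------:::::::::::::::-----::...:....:
141 ##########**+==------::----------------:--::::-::::-------::..:::::.:.
143 ##########****#**+==-::::---------------:::::---:::-:-:-:-:...::::...:
145 ####*###############**+==---=---:----::::::----:::-::::::::.:.:::...::
147 #########################**+=--::-----:--:----::----------:...:.:..:..
149 #############################***+=------=----------------=:..:..:::::.
151 %###################################*+===-=------------==-:.:.:.::..:.
153 #%%%%###*##############################***++=-------------:::::::::.::
155 %%%#%%%%%###################################**#+=----------:..:::.::=*
[[0.5536 0.2819]]
```

The fingertips sit about 38 mm behind the reported TCP when open, and about 25 mm when shut. I'll grasp the cup accordingly: TCP z about 0.026, with the tips above the votive's top.

```bash
python3 -m pendant '[[0.003,0.0725,0,0,0,-0.036],[0.003,0.0725,0,0,0,-0.036],[0.003,0.0725,0,0,0,-0.036],[0.003,0.0725,0,0,0,-0.036],[0,0,-0.1,0,0,0],[0,0,-0.1,0,0,0],[0,0,-0.1,0,0,0],[0,0,-0.1,0,0,0],[0,0,-0.1,0,0,0],[0,0,0,0,0,0]]' 0.7; python3 - <<'E'
from fit import *
o=ctrl.get_obs();Rm=rot(o["eef_rot"]);print(o["eef_pos"],np.degrees(np.arctan2(Rm[1,1],Rm[0,1])),o["opening"])
E
```

```text
time_s: 26.2
eef_pos: [0.4897, 0.2879, 0.1259]
eef_rot: [-0.001, 0.713, 0.702, -0.002]
wrist_force: [0.0, 0.3, 0.4]
opening: 0.848
grasp_force: 0.0
[0.4897 0.2879 0.1259] -0.8971469605434667 0.8475511990628651
```

```bash
python3 -m pendant '[[0.006,0,-0.08,0,0,0],[0,0,-0.08,0,0,0],[0,0,-0.08,0,0,0],[0,0,-0.08,0,0,0],[0,0,-0.08,0,0,0],[0,0,-0.06,0,0,0],[0,0,-0.04,0,0,0],[0,0,0,0,0,0],[0,0,0,0,0,0],[0,0,0,0,0,0]]'
```

```text
time_s: 27.45
eef_pos: [0.4928, 0.2885, 0.0283]
eef_rot: [0.0, 0.713, 0.702, 0.001]
wrist_force: [-0.8, -0.2, 0.3]
opening: 0.85
grasp_force: 0.0
```

```bash
python3 -m pendant '[[0,0,0,0,0,0],[0,0,0,0,0,0],[0,0,0,0,0,0],[0,0,0,0,0,0],[0,0,0,0,0,0],[0,0,0,0,0,0],[0,0,0,0,0,0],[0,0,0,0,0,0],[0,0,0,0,0,0],[0,0,0,0,0,0]]' -1
```

```text
time_s: 28.7
eef_pos: [0.4927, 0.2885, 0.0283]
eef_rot: [0.0, 0.713, 0.702, 0.0]
wrist_force: [-1.4, -0.3, 5.4]
opening: 0.634
grasp_force: 62.7
```

```bash
python3 -m pendant '[[0,0,0.05,0,0,0],[0,0,0.1,0,0,0],[0,0,0.12,0,0,0],[0,0,0.12,0,0,0],[0,0,0.08,0,0,0],[0,0,0,0,0,0],[0,0,0,0,0,0],[0,0,0,0,0,0],[0,0,0,0,0,0],[0,0,0,0,0,0]]'; python3 -m pendant '[[0.0356,-0.2,0,0,0,0],[0.0356,-0.2,0,0,0,0],[0.0356,-0.2,0,0,0,0],[0.0356,-0.2,0,0,0,0],[0.0356,-0.2,0,0,0,0],[0.0356,-0.2,0,0,0,0],[0.0356,-0.2,0,0,0,0],[0.0358,-0.195,0,0,0,0],[0,0,0,0,0,0],[0,0,0,0,0,0]]'; python3 -c "
from h import *
for n in ('side','scene','wrist'): shot(n,n+'10')
print(ctrl.get_obs()['eef_pos'])"
```

```text
time_s: 29.95
eef_pos: [0.492, 0.2882, 0.1212]
eef_rot: [-0.0, 0.713, 0.702, -0.0]
wrist_force: [0.6, -0.2, -1.5]
opening: 0.636
grasp_force: 63.4
time_s: 31.2
eef_pos: [0.5489, -0.0303, 0.1214]
eef_rot: [-0.0, 0.713, 0.701, 0.0]
wrist_force: [0.2, 0.5, -2.2]
opening: 0.634
grasp_force: 63.5
[ 0.5489 -0.0295  0.1215]
```

```bash
python3 - <<'E'
from fit import *
c=load("wrist10");im=cv2.imread("pics/wrist10.png");g=cv2.cvtColor(im,cv2.COLOR_BGR2GRAY)
p=np.array([.5489,-.0295,.1215+.0697]);v=c["T"][:3,:3].T@(p-c["T"][:3,3]);r=np.hypot(v[0],v[1]);a=np.arctan2(r,v[2])*c["fx"];u=c["cx"]+a*v[0]/r,c["cy"]+a*v[1]/r;print("pred centre",u)
for y in range(int(u[1])-90,min(384,int(u[1])+70),5): print("%3d "%y+"".join(" .:-=+*#%@"[min(9,int(g[y,q])//26)] for q in range(int(u[0])-110,int(u[0])+110,2)))
E
```

```text
pred centre (np.float64(254.82449005243836), np.float64(294.6100358516278))
204 ***+++=++++++++*#---------------:::*-------======---====*-=----==----------++##.###+--:....-----##+#--#++----*
209 ****++-+++++++++*#------::::::----*----=---===--====-===*---------=---------+...=+-.::----------##=#=-*++=---#
214 ***++++++++++++++#*------------------=-=----=--=-======-=-=-=----------------------------:::----=#=#=-=*++---*
219 ***++++=++++++++++#+------:::::::----=--=----========-=---=======------=-------.:::..::----------#+*#--#++----
224 ****+++=+++++++++++#--------------------====. .:-==============-:.  =-=-------------------::-----*#-#--#++----
229 ****++++=+++++++++++#:------:::-----==..-==========================---=: -==----::.:::..:--------+#=#+-*=++---
234 ****++++=+++++++++++*#-----:. ---=::-=======----==+++********+==------=---=- :=--- .:-------------##**+-#++#*-
239 *****+++=++++++++++++=----:..:=:.=-=====**+*******############********++=--=--= :=...:------------##****#++#*#
244 ******+++=++++++ ...-----...:.:==--=******#############################*****----=.=  .:----=....##**
[... 1955 characters left out ...]
... #*****
334 +++++++* ..........::......................................................................:::.........=******
339 +++++++++ ............................................................................................ #******
344 +++++++++ ..................... ......................................................................-**+****
349 ++++++++++.............. .............................................................  . .... ...... #*****++
354 ++++++*: . .. ......................................................................................... -*++++
359 *+*=  ..................................................................................................... =+
```

```bash
python3 - <<'E'
from fit import *
c=load("wrist10");im=cv2.imread("pics/wrist10.png");g=cv2.medianBlur(cv2.cvtColor(im,cv2.COLOR_BGR2GRAY),3)
m=(g>135).astype(np.uint8);m[:240]=0;m[320:]=0;m[:,:185]=0;m[:,326:]=0
pts=[]
for y in range(242,300,2):
    for rng in (range(255,185,-1),range(255,326)):
        for x in rng:
            if not m[y,x]: pts.append((x,y));break
for dz in(.066,.0697,.073):
    P1=np.array([plane(c,p,.1215+dz)[:2] for p in pts])
    A=np.c_[2*P1,np.ones(len(P1))];q=np.linalg.lstsq(A,(P1**2).sum(1),rcond=None)[0];r=np.sqrt(q[2]+q[:2]@q[:2]);e=np.linalg.norm(P1-q[:2],axis=1)-r
    k=abs(e)<.001;q=np.linalg.lstsq(A[k],(P1[k]**2).sum(1),rcond=None)[0];print(dz,q[:2]-[.5489,-.0295],np.sqrt(q[2]+q[:2]@q[:2]),k.sum(),len(k),e.std())
E
```

```text
0.066 [ 0.     -0.0012] 0.027895521623407627 58 58 0.00018114623890997172
0.0697 [0.0001 0.0016] 0.026886847065814793 58 58 0.00017459616951678235
0.073 [0.0001 0.0041] 0.025987218406338806 58 58 0.00016875421573363887
```

```bash
python3 -m pendant '[[0.005,-0.007,-0.04,0,0,0],[0,0,-0.04,0,0,0],[0,0,-0.04,0,0,0],[0,0,-0.04,0,0,0],[0,0,-0.03,0,0,0],[0,0,-0.02,0,0,0],[0,0,-0.01,0,0,0],[0,0,0,0,0,0],[0,0,0,0,0,0],[0,0,0,0,0,0]]'; python3 -m pendant '[[0,0,-0.005,0,0,0],[0,0,-0.005,0,0,0],[0,0,-0.005,0,0,0],[0,0,-0.005,0,0,0],[0,0,-0.005,0,0,0],[0,0,-0.005,0,0,0],[0,0,0,0,0,0],[0,0,0,0,0,0],[0,0,0,0,0,0],[0,0,0,0,0,0]]'
```

```text
time_s: 32.6
eef_pos: [0.5504, -0.0321, 0.0778]
eef_rot: [0.0, 0.713, 0.702, 0.0]
wrist_force: [-0.2, 0.5, -1.7]
opening: 0.635
grasp_force: 63.5
time_s: 33.85
eef_pos: [0.5503, -0.0321, 0.0717]
eef_rot: [0.0, 0.713, 0.702, 0.0]
wrist_force: [-1.9, 0.6, 2.4]
opening: 0.632
grasp_force: 63.9
```

Contact at TCP z≈0.072, as predicted (about 4 N). Pressing the 12 mm.

```bash
python3 -m pendant '[[0,0,-0.008,0,0,0],[0,0,-0.008,0,0,0],[0,0,-0.008,0,0,0],[0,0,-0.008,0,0,0],[0,0,-0.008,0,0,0],[0,0,-0.008,0,0,0],[0,0,-0.004,0,0,0],[0,0,0,0,0,0],[0,0,0,0,0,0],[0,0,0,0,0,0]]'
```

```text
time_s: 35.1
eef_pos: [0.5504, -0.0321, 0.0616]
eef_rot: [0.0, 0.713, 0.702, 0.0]
wrist_force: [-2.9, 0.4, 6.9]
opening: 0.637
grasp_force: 64.4
```

```bash
python3 -m pendant '[[0,0,-0.006,0,0,0],[0,0,-0.005,0,0,0],[0,0,-0.005,0,0,0],[0,0,0,0,0,0],[0,0,0,0,0,0],[0,0,0,0,0,0],[0,0,0,0,0,0],[0,0,0,0,0,0],[0,0,0,0,0,0],[0,0,0,0,0,0]]'
```

```text
time_s: 36.35
eef_pos: [0.5506, -0.0322, 0.0599]
eef_rot: [0.0, 0.713, 0.702, 0.0]
wrist_force: [-8.6, 0.8, 19.6]
opening: 0.635
grasp_force: 65.8
```

On the stop with about 21 N. I'll hold and check steadiness and the guard.

```bash
python3 -m pendant '[[0,0,0,0,0,0],[0,0,0,0,0,0],[0,0,0,0,0,0],[0,0,0,0,0,0],[0,0,0,0,0,0],[0,0,0,0,0,0],[0,0,0,0,0,0],[0,0,0,0,0,0],[0,0,0,0,0,0],[0,0,0,0,0,0]]'; python3 - <<'E'
from fit import *
a=cv2.imread("pics/side8.png").astype(int);b=shot("side","side11")["color"].astype(int)
d=abs(a-b).max(2)>50
ys,xs=np.nonzero(d);print("changed px right of guard zone",d[190:245,255:300].sum(), d.sum())
for y in range(180,246,3): print("%3d "%y+"".join("#" if d[y,x] else "." for x in range(200,300)))
E
```

```text
time_s: 37.6
eef_pos: [0.5506, -0.0322, 0.0599]
eef_rot: [0.0, 0.713, 0.702, -0.0]
wrist_force: [-9.2, 2.2, 20.0]
opening: 0.632
grasp_force: 65.8
changed px right of guard zone 0 13618
180 ..............######.....#####################....#######...........................................
183 ...............####.....#######################..#######............................................
186 ................####...#################...###########..............................................
189 .................##################################.................................................
192 .................#############################.##...................................................
195 .......................##################.####.##...................................................
198 .......................######.#######.#####.##.##...................................................
201 ........................####..##....................................................................
204 ..............................##......#######.........................
[... 695 characters left out ...]
......................................................................
228 ....................................................................................................
231 ....................................................................................................
234 ....................................................................................................
237 ....................................................................................................
240 ....................................................................................................
243 ....................................................................................................
```

The guard region is unchanged and the push is steady. Handing in.

```bash
python3 -c "
from bench import ctrl
print(ctrl.hand_in())"
```

```text
the job is handed in; nothing more can be done
None
```

I handed the job in at about 38 s: the guard was in its channel and let go, and the gripped cup was holding the spray head on its stop with about 21 N; no verdict was returned.

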